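# Put the spice jar away and work the sticking lid of the spice box shut

## Task

Stand the short spice jar upright on the floor of the open wooden spice box, in the gap between the tin and the other jar, then draw the box's lid fully shut, home against the front wall at both ends. The wide lid sticks: it racks and jams when it is drawn from one end alone, so coax it along by its two brass pulls in turn, gently, and never force it. Leave the tall spice jar alone.

Things in the scene. Friction and masses are not known exactly. Their poses are not given: they have to be found in the camera images.
- spice_box: Fixed light-wood box, 194 (x) x 380 (y) x 108 mm high; origin at the centre of its underside, x from front to back, y to its left end, z up. Inner floor 10 mm up. Front wall 12 mm thick, inner face at x = -85 mm; front and back walls 100 mm high. A tin (76 mm across, 58 high, at y = -112 mm) and a jar (42 mm across, at y = +115 mm) are fixed inside behind the front wall.
- box_lid_home (a point): Where lid_mid lies when the lid is shut: fixed to the box at x = -40, y = 0, z = 98 mm in its frame, same axes. It runs along x in a groove in each end wall (lips over its ends, inner edges at y = +-160 mm, tops 108 mm up); its front edge stops against the front wall. A fixed hood (box x = +10 mm to the back, y = +-95 mm, top 108 mm up) covers its middle at the back.
- box_gap (a point): Point on the inner floor of the box where the short jar goes: between the tin and the jar, 30 mm behind the front wall's inner face (box frame -55, 0, 10 mm). The opening between front wall and lid's front edge is 56 to 74 mm wide there at the start.
- lid_mid (a point): Middle of the top face (98 mm above the worktop) of the lid, a loose brown board 90 (x) x 340 (y) x 12 mm, 0.4 to 0.8 kg, axes as the box. The grooves are swollen and uneven: skewed by some 0.01 to 0.05 rad its corners bind and drawing that end on only jams it. Drawing the other end frees it: 3 to 7 N swings that end 5 to 30 mm till it binds. Over 16 N on the lid is forcing it.
- pull_left (a point): Middle of the flat back side of the left (box +y) brass cup pull on the lid: a half dome 48 mm wide (y), 20 mm tall, bulging 22 mm to the front, its flat side upright and facing the back. This point is 10 mm above the lid's top face, at lid x = +25, y = +132 mm. Push the flat side to the front with shut fingertips held just above the lid. Lid shut: box x = -15 mm.
- pull_right (a point): The same point of the pull at the right (box -y) end of the lid, at lid x = +25, y = -132 mm. Lid shut: box x = -15 mm. At the back each pull runs in an open bay 65 mm wide (y) between the box's hood and lip, so lift the fingers over 108 mm to change ends.
- short_jar_mid (a point): Centre (half-way up) of the short round spice jar, 42 mm across, 70 mm high, glass with a wooden stopper 40 mm across as its top 18 mm, 0.14 kg, upright on the worktop beside the box. On the box's floor it passes 6 mm under the lid.
- tall_jar_mid (a point): Centre of the tall spice jar, 52 mm across, 105 mm high, upright on the worktop at the other side of the box. Too tall for the box; leave it.
There are look-alikes about, which are no part of the job. Of the things that look like the part that bears short_jar_mid, the largest one is meant.

How it is judged:
By the outcome, as a careful person would: the job done as asked, in the order asked, and still so for the second after the job is handed in, with the robot touching nothing.
It also fails if it takes over 64 s, if anything falls off the work surface, if the arm or the gripper's body presses on something with over 40 N, if the wrist force passes 120 N, or if a joint passes its speed limit or range.

## Robot

A 6-joint arm with a two-finger parallel gripper is mounted at the origin on a cart in front of the work surface, level with it; the furniture and walls round the work are solid. World frame = base frame: x ahead of the robot, y to its left, z up, the work surface at z = 0. Lengths are in mm, angles in rad, forces in N, time in s.
With the tool pointing down it reaches from about 325 to 875 mm from the base axis. Payload 4.4 kg.
Tool frame: the origin (TCP) lies on the centre line of the jaws, within the pads' length; the fingertips stand ahead of it and the grasp point (between the pads) lies 6 mm ahead of it (ctrl.tcp_to_tips is the z of the fingertips in the tool frame, in mm); z points along the fingers, y is the line along which they close (so a half turn about z gives the same grasp; the last joint's range is limited). The gripper opens to 85 mm and grips with 20 to 120 N. Pads are 22 mm wide; open, the fingers measure 114 mm over their backs; the gripper's body (76 mm by 85 mm) begins 54 mm behind the grasp point. The pads swing forward as they close: fully open they stand 13 mm farther back than shut.
Start: joints at [1.198, 0.207, 1.542, -0, 1.393, -0.15], TCP at [127.063, 560.788, 256.282] pointing down, gripper open.
Joint ranges: [-2.73, 2.73], [-0.86, 2.22], [0.23, 2.46], [-1.11, 4.25], [0.08, 2.63], [-2.82, 2.82]. Speed limits (rad/s): [2.79, 2.79, 3.14, 3.14, 3.14, 3.14].

## Interface

Orientations are given as a 3x3 rotation matrix whose columns are the frame's x, y, z axes.
In Python, from plant import ctrl, sensors, optics gives the robot as it stands. Calls block until the motion is done:
- ctrl.move_ptp(position, orientation): joint-space move of the TCP to a pose.
- ctrl.move_l(position, rot=None, vel=150, threshold=None): straight line of the TCP; rot=None keeps the orientation; vel is the mean speed in mm/s. With threshold (N) it stops when the force on the tool has changed by that much, and returns True; else False.
- ctrl.set_joints(angles): joint-space move.
- ctrl.gripper_to(opening, force=None): finger opening in mm; force is the grip in N (None keeps the last); returns when the fingers have stopped.
- ctrl.hold(seconds).
- ctrl.solve_ik(position, orientation): joint angles nearest the present ones, or None.
- sensors.read_state(): the state.
- optics.grab_frame(name): name is "side" or "top" or "wrist"; returns (picture, depth): 420x560x3 uint8, red, green, blue; 420x560 float32, mm along the optical axis (not along the pixel's ray), 0 where there is no reading.
- optics.camera_params(name): a dict with "mtx" (3x3 intrinsics, pixels), "R" (3x3) and "t" (3): a world point X has camera coordinates R X + t; the wrist camera has in their place "T_tool_cam" (4x4, takes a point from camera to tool coordinates, whose origin is the TCP and whose axes are the flange's). Camera axes: x right, y down, z forward; pixel columns grow to the right and rows downward; lengths in mm; the calibration is good to about 2 mm. A picture is of the moment at which its call begins: read the wrist's pose just before it. camera_params takes no time and is no camera call.
A pose or a line that the arm cannot do raises ctrl.MotionError and nothing moves.
- ctrl.finish_job(): hands the job in; it is judged then, once.
The state is a dict: "t": time; "q": joint angles; "qvel": joint speeds; "tau": joint torques, N m; "eef_pos": TCP position; "eef_rot": TCP orientation; "force": force on the tool from outside, world axes, zero at the start; "wrist_torque": the same for the moment, N m; "grip_width": finger opening in mm; "grasp_force": force on a finger pad.
Only numpy, scipy, OpenCV 4.12 (cv2) and the standard library are available. Lean on these libraries where they do the work, as an engineer would, in place of code of your own. Each camera call takes 0.05 s, during which the arm holds its last target. There are 200 camera calls.

## Working session

There is one attempt and no reset: what is moved stays moved. The work goes in short steps, each a Python script; the robot and the scene stay as the last script left them, time stands still between calls to the robot, and variables do not carry over. Pictures are saved under pics/ and viewed, at most 10 in all, crops included, and the job is handed in when it is done.

```bash
mkdir -p pics; ls
cat > h.py <<'E'
import numpy as np, cv2
from plant import ctrl, sensors, optics
def grab(name):
    s=sensors.read_state(); im,d=optics.grab_frame(name); p=optics.camera_params(name)
    K=np.array(p["mtx"])
    if "R" in p: R=np.array(p["R"]);t=np.array(p["t"]); Rw=R.T; tw=-R.T@t
    else:
        T=np.array(p["T_tool_cam"]); E=np.array(s["eef_rot"]); Rw=E@T[:3,:3]; tw=E@T[:3,3]+np.array(s["eef_pos"])
    v,u=np.indices(d.shape)
    P=np.stack([(u-K[0,2])/K[0,0]*d,(v-K[1,2])/K[1,1]*d,d],-1)@Rw.T+tw
    P[d<=0]=np.nan
    return im,d,P
def save(name,im): cv2.imwrite(name,im[...,::-1])
E
python3 - <<'E'
from h import *
for n in("top","side"):
    im,d,P=grab(n); save(f"pics/{n}1.png",im); np.save(f"{n}1.npy",P)
print(ctrl.tcp_to_tips, sensors.read_state()["t"])
E
```

```text
pics
25.0 0.1
```

View pics/top1.png

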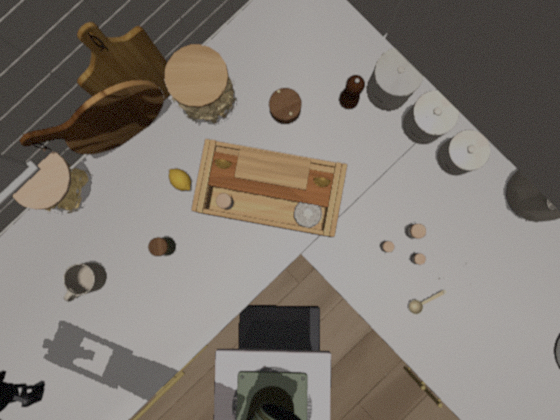

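View pics/side1.png

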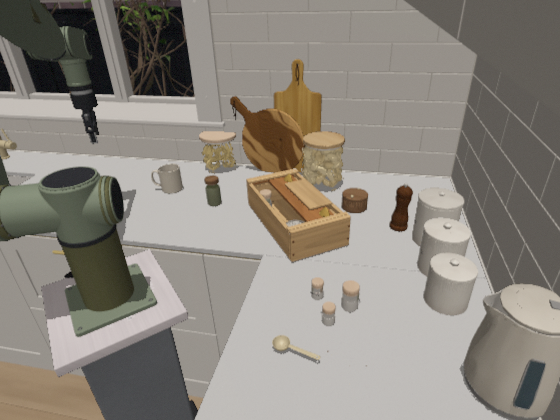

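The top view shows the box centred near (270,188) with its lid drawn back. The short-jar candidates are at (418,231), (388,246) and (419,259), and the first is the largest. The tall jar is at (160,246). I'll get coarse positions from the depth.

Run:
```python
from h import *
P=np.load("top1.npy")
def blob(u,v,r,z0,z1):
    w=P[v-r:v+r+1,u-r:u+r+1].reshape(-1,3); m=(w[:,2]>z0)&(w[:,2]<z1); q=w[m]
    return q.mean(0).round(1), (q.min(0)+q.max(0))/2, np.ptp(q,0).round(), m.sum()
for u,v in((418,231),(388,246),(419,259)): print(blob(u,v,10,25,90))
print('tall',blob(160,246,14,70,120))
im=cv2.imread("pics/top1.png")
w=P[125:245,180:360].reshape(-1,3); 
m=(w[:,2]>85)&(w[:,2]<125); q=w[m]
r=cv2.minAreaRect(q[:,:2].astype(np.float32)); print(r, np.percentile(q[:,2],[1,50,99]))
```

```text
(array([ 486.4, -376.7,   63.8]), array([ 486.10500378, -379.43045737,   50.67165108]), array([41., 40., 50.]), np.int64(231))
(array([ 443.1, -303.7,   50.3]), array([ 443.60349647, -303.77580069,   42.83901475]), array([30., 28., 30.]), np.int64(112))
(array([ 412.5, -386.9,   49.3]), array([ 411.77959135, -388.82074806,   41.86095758]), array([28., 30., 33.]), np.int64(122))
tall (array([430.5, 300.9, 101.6]), array([430.04855951, 302.96523446,  90.29133879]), array([47., 51., 40.]), np.int64(331))
((591.3809814453125, 17.128097534179688), (380.22723388671875, 194.5920867919922), 80.7562255859375) [ 86.40450087 103.41782384 113.44713525]
```

```bash
cat >> h.py <<'E'
A=np.deg2rad(80.756-90); C=np.array([591.4,17.1,0])
bx=np.array([np.cos(A),np.sin(A),0]); by=np.array([-np.sin(A),np.cos(A),0]); bz=np.array([0,0,1.])
B=np.c_[bx,by,bz]
def w2b(p): return (np.asarray(p)-C)@B
def b2w(p): return C+B@np.asarray(p,float)
def tool(s=1): return np.c_[s*-bx,s*by,-bz]   # tool z down
E
python3 - <<'E'
from h import *
s=sensors.read_state(); print(np.array(s["eef_rot"]).round(2)); print(np.array(optics.camera_params("wrist")["T_tool_cam"]).round(2))
print(optics.camera_params("wrist")["mtx"])
for sg in(1,-1):
  for p in (b2w([-60,0,300]),[486,-378,200],b2w([10,132,115]),b2w([10,-132,115])):
    q=ctrl.solve_ik(list(p),tool(sg)); print(sg,None if q is None else np.round(q,2))
E
```

```text
[[-0.98  0.22 -0.  ]
 [ 0.22  0.98 -0.  ]
 [ 0.   -0.   -1.  ]]
[[-0.0000e+00 -9.5000e-01 -3.1000e-01  7.9150e+01]
 [ 1.0000e+00 -0.0000e+00  0.0000e+00 -1.1000e-01]
 [-0.0000e+00 -3.1000e-01  9.5000e-01 -1.1917e+02]
 [ 0.0000e+00  0.0000e+00  0.0000e+00  1.0000e+00]]
[[372.27480737   0.         284.25815125]
 [  0.         372.27480737 210.43797933]
 [  0.           0.           1.        ]]
1 [-0.11  0.08  1.59 -0.    1.47 -1.52]
1 [-0.8   0.34  1.49 -0.    1.31 -2.21]
1 [ 0.09  0.48  1.49 -0.    1.17 -1.31]
1 [-0.34  0.39  1.62 -0.    1.13 -1.75]
-1 [-0.11  0.08  1.59 -0.    1.47  1.62]
-1 [-0.8   0.34  1.49 -0.    1.31  0.93]
-1 [ 0.09  0.48  1.49 -0.    1.17  1.83]
-1 [-0.34  0.39  1.62 -0.    1.13  1.39]
```

Run:
```python
from h import *
ctrl.move_ptp(list(b2w([-30,0,300])),tool(1)); ctrl.hold(0.2)
im,d,P=grab("wrist"); save("pics/w1.png",im); np.save("w1.npy",P); print(sensors.read_state()["t"])
```

```text
2.8083
```

View pics/w1.png

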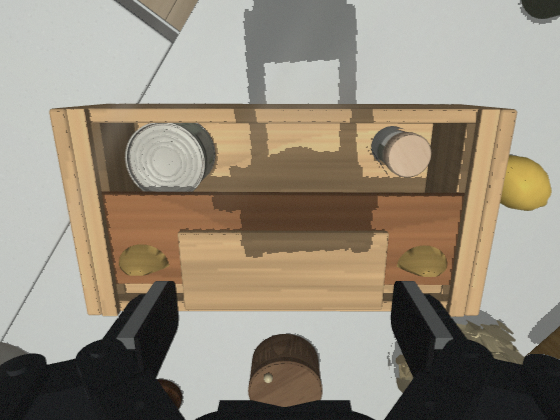

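The wrist view shows the whole box with the front at the image top. The tin is at (165,158), the fixed jar at (405,152), the lid's front edge at row ~193, and the pulls at (143,260) and (422,260). The gap between tin and jar is clear. Next I'll refine the box frame and the lid.

Run:
```python
from h import *
P=np.load("w1.npy"); im=cv2.imread("pics/w1.png")
w=P[95:325,40:525].reshape(-1,3); q=w[(w[:,2]>90)&(w[:,2]<120)]
q=q[(abs(w2b(q)[:,0])<120)&(abs(w2b(q)[:,1])<215)]
print(cv2.minAreaRect(q[:,:2].astype(np.float32)))
# lip tops
b=w2b(q)
for n,m in(("lipL",(b[:,1]>165)),("lipR",(b[:,1]<-165)),("front",(abs(b[:,1])<60)&(b[:,0]<-80))):
    print(n,len(b[m]),np.percentile(b[m],[1,50,99],axis=0).round(1).tolist())
# lid front edge, on top face
for u in (115,140,170,200,230,280,330,370,400,430,450):
    col=w2b(P[180:206,u]); k=np.where(col[:,2]>85)[0]; print(u,col[k[0]].round(1))
# pulls: top faces
for u,v in((143,260),(422,260)):
    g=w2b(P[v-22:v+26,u-32:u+32].reshape(-1,3)); k=g[(g[:,2]>103)&(g[:,2]<125)&(abs(g[:,1])>100)&(abs(g[:,1])<160)]; print(len(k),np.percentile(k,[1,50,99],axis=0).round(1).tolist())
```

```text
((594.8075561523438, 16.274002075195312), (379.8221130371094, 194.09259033203125), 80.6951675415039)
lipL 5481 [[-92.4, 165.2, 107.3], [-10.3, 176.7, 109.6], [97.4, 188.4, 111.2]]
lipR 5657 [[-92.8, -189.3, 107.1], [-10.8, -177.2, 109.3], [96.5, -165.2, 111.0]]
front 2164 [[-93.4, -58.8, 99.1], [-87.8, 0.1, 101.4], [-82.1, 58.7, 103.2]]
115 [ -18.9 -155.1   87.8]
140 [ -19.3 -130.3   92.7]
170 [ -19.  -103.3   91.7]
200 [-19.  -76.   91.6]
230 [-18.8 -48.8  91. ]
280 [-18.6  -3.2  89.9]
330 [-18.5  42.7  89.6]
370 [-18.3  79.6  88.8]
400 [-18.2 106.3  91.8]
430 [-18.3 133.5  92.1]
450 [-17.9 152.3  90.9]
983 [[31.4, -152.1, 103.2], [41.7, -129.4, 110.7], [51.1, -111.9, 120.0]]
1031 [[32.2, 110.5, 103.1], [42.8, 128.6, 110.7], [63.5, 159.6, 120.4]]
```

```bash
sed -i 's/591.4,17.1,0/594.2,16.4,0/' h.py
python3 - <<'E'
from h import *
ctrl.move_ptp([480,-375,190],tool(1)); ctrl.hold(0.15)
im,d,P=grab("wrist"); save("pics/w2.png",im); np.save("w2.npy",P)
q=P.reshape(-1,3); q=q[(q[:,2]>63)&(q[:,2]<78)&(np.hypot(q[:,0]-486,q[:,1]+378)<35)]
c,r=cv2.minEnclosingCircle(q[:,:2].astype(np.float32)); print(len(q),c,r,q.mean(0),np.median(q[:,2]),sensors.read_state()["t"])
E
```

```text
2723 (489.5061340332031, -381.1906433105469) 20.7149715423584 [ 487.81743489 -380.8566633    71.16497692] 71.43609919010731 4.5583
```

View pics/w2.png

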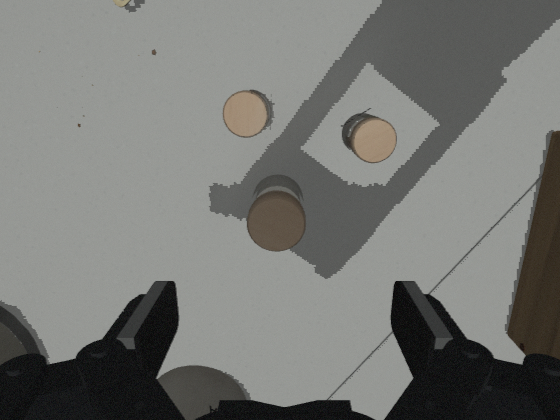

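The largest jar's stopper is at (276,220), which gives (488.5,−381), radius 20.7 and top 71 mm. That matches the 40 mm stopper on a 70 mm jar. Now the grasp.

Run:
```python
from h import *
J=[488.5,-381.0]
ctrl.gripper_to(70)
ctrl.move_l([*J,130],vel=250)
hit=ctrl.move_l([*J,54],vel=100,threshold=12)
ctrl.gripper_to(36,30); s=sensors.read_state(); print(hit,s["grip_width"],s["grasp_force"],s["eef_pos"])
ctrl.move_l([*J,220],vel=250)
ctrl.move_ptp(list(b2w([-54,0,220])),tool(1)); ctrl.hold(0.2)
im,d,P=grab("wrist"); save("pics/w3.png",im)
np.save("w3.npy",P)
s=sensors.read_state(); print(s["grip_width"],s["grasp_force"],s["eef_pos"],s["force"],s["t"])
b=w2b(P.reshape(-1,3))
f=b[(abs(b[:,1])<140)&(abs(b[:,1])>60)&(abs(b[:,0]+91)<20)&(abs(b[:,2]-101)<5)]; print("front wall",len(f),np.percentile(f[:,0],[2,98]))
for y in(-60,-45,45,60):
    f=b[(abs(b[:,1]-y)<8)&(b[:,0]<10)&(b[:,0]>-60)&(b[:,2]>93)&(b[:,2]<104)];print("lid edge",y,len(f),np.percentile(f[:,0],2) if len(f) else 0)
```

```text
False 40.215292727845565 30.74391581335533 [ 489.15282749 -381.64364639   55.140109  ]
40.393650221681874 30.503350575461052 [541.09064367  24.15623228 219.97679873] [-0.22464323  0.15900674 -1.02589361] 9.125
front wall 4815 [-96.37941789 -84.65789766]
lid edge -60 740 -21.860575168958185
lid edge -45 437 -22.0807513556469
lid edge 45 467 -21.699268779835176
lid edge 60 775 -21.499853417959205
```

View pics/w3.png

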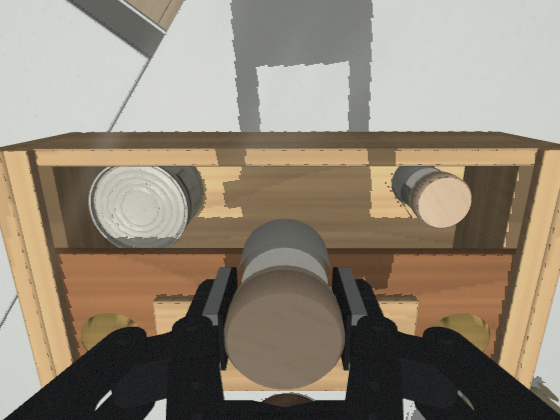

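The jar is held upright at (285,300), gripped on its stopper, with the gap below free. The front wall measures −96…−85 and the lid edge −22 (box x), both consistent with the given sizes. I'll lower it at −53.5.

Run:
```python
from h import *
p=lambda z:list(b2w([-54,0,z]))
h1=ctrl.move_l(p(150),vel=250)
h2=ctrl.move_l(p(74),vel=80,threshold=6); s=sensors.read_state(); print(h2,s["eef_pos"],s["force"])
if not h2:
    h3=ctrl.move_l(p(62),vel=20,threshold=3); s=sensors.read_state(); print(h3,s["eef_pos"],s["force"],s["t"])
    if s["eef_pos"][2]<69:
        ctrl.gripper_to(58); ctrl.move_l(p(100),vel=80); ctrl.move_l(p(220),vel=300)
        im,d,P=grab("wrist"); save("pics/w4.png",im); np.save("w4.npy",P)
        b=w2b(P.reshape(-1,3)); k=b[(abs(b[:,1])<40)&(b[:,0]<-20)&(b[:,0]>-83)&(b[:,2]>70)&(b[:,2]<92)]
        print(len(k),cv2.minEnclosingCircle(k[:,:2].astype(np.float32)),np.percentile(k[:,2],[5,50,95]),sensors.read_state()["t"])
```

```text
False [541.58110258  25.0364946   74.6100826 ] [ 0.67150854 -1.24201411 -1.75514513]
True [541.03007592  25.08148971  65.09006945] [-0.45187489  0.09458716  3.94524865] 11.1417
2661 ((-32.964500427246094, -0.11296043545007706), 41.10432815551758) [78.59681438 81.47873862 89.75078248] 12.6583
```

```bash
ls pics
```

```text
side1.png
top1.png
w1.png
w2.png
w3.png
w4.png
```

View pics/w4.png

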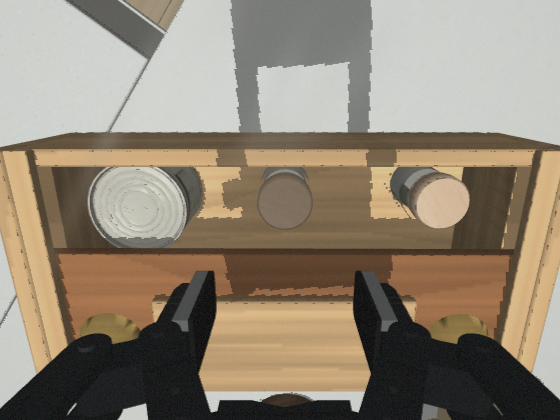

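The jar stands upright at (285,195) in the gap, its top at ~81 mm, below the lid. Now the first gentle stroke on the left pull.

```bash
cat >> h.py <<'E'
Z=128.; YP=132.
def at(x,s,z=Z): return list(b2w([x,s*YP,z]))
def bpos(): return w2b(np.array(sensors.read_state()["eef_pos"]))
def stroke(s,x0,x1,thr=8,vel=20):
    """at end s (+1 left), go behind pull at finger x0, push forward to x1, back off & lift"""
    ctrl.move_l(at(x0,s,142),vel=300)
    ctrl.move_l(at(x0,s),vel=120)
    f0=np.array(sensors.read_state()["force"]); hit=ctrl.move_l(at(x1,s),vel=vel,threshold=thr)
    st=sensors.read_state(); x=bpos()[0]; f=B.T@(np.array(st["force"])-f0)
    print("L" if s>0 else "R",hit,"x",x.round(1),"df",f.round(1),"f0",(B.T@f0).round(1),"t",round(st["t"],1),flush=True)
    ctrl.move_l(at(x+4,s),vel=80)
    ctrl.move_l(at(x+4,s,142),vel=150)
    return hit,x
E
python3 - <<'E'
from h import *
ctrl.gripper_to(0)
ctrl.move_ptp(at(66,1,160),tool(1))
stroke(1,66,42)
im,d,P=grab("wrist"); b=w2b(P.reshape(-1,3))
E
```

```text
L False x 42.9 df [ 4.6  1.6 -2.3] f0 [-0.3 -0.1  0.4] t 15.9
```

Run:
```python
from h import *
h,x=stroke(-1,66,27)
```

```text
R False x 28.0 df [ 4.6 -1.  -1.9] f0 [ 0.4 -0.1 -0.2] t 19.8
```

Run:
```python
from h import *
h,x=stroke(1,49,14)
if not (h and x>25):
    h,x=stroke(-1,34,0)
```

```text
L False x 14.1 df [0.9 1.4 1.2] f0 [ 0.5 -0.4 -1. ] t 23.5
R False x 0.7 df [ 5.7 -2.6 -0.8] f0 [ 0.4  0.8 -0.2] t 27.2
```

```bash
cat > look.py <<'E'
from h import *
import sys
ctrl.move_l(list(b2w([-20,0,260])),vel=300); ctrl.hold(0.1)
im,d,P=grab("wrist"); save(sys.argv[1],im); b=w2b(P.reshape(-1,3)); print(sensors.read_state()["t"])
for y in(-148,-125,-100,100,125,148):
    f=b[(abs(b[:,1]-y)<8)&(b[:,0]<20)&(b[:,0]>-82)&(b[:,2]>95)&(b[:,2]<103)];print("lid edge",y,len(f),np.percentile(f[:,0],2).round(1) if len(f) else 0)
for s in(-1,1):
    k=b[(b[:,2]>108)&(b[:,2]<125)&(abs(b[:,1]*s-132)<24)&(b[:,0]>-90)&(b[:,0]<70)]; print("pull",s,np.percentile(k[:,0],[2,98]).round(1))
E
python3 look.py pics/w5.png
```

```text
28.5833
lid edge -148 1895 -78.9
lid edge -125 1893 -78.1
lid edge -100 2415 -76.8
lid edge 100 2312 -69.2
lid edge 125 1773 -68.4
lid edge 148 1901 -67.6
pull -1 [-25.1  -9.4]
pull 1 [-15.1   0.3]
```

View pics/w5.png

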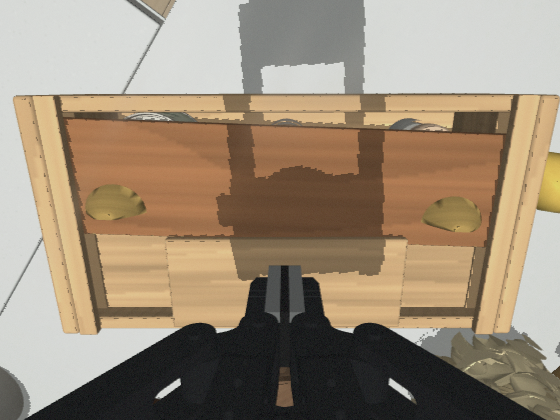

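The lid is mostly drawn but skewed. Its left front edge is at −68 (row ~135) and the right at −79 (row ~118), against home at −85. The jar is hidden beneath it. I'll continue with left, then right.

```bash
python3 - <<'E'
from h import *
h,x=stroke(1,22,-12)
h,x=stroke(-1,8,-12)
E
python3 look.py pics/w6.png
```

```text
L True x -4.4 df [ 2.1  0.5 -0.3] f0 [ 0.1 -0.4  0.5] t 30.9
R True x -4.8 df [ 1.9 -0.6  1.2] f0 [ 0.3 -0.5 -0.1] t 33.5
34.8667
lid edge -148 1853 -80.7
lid edge -125 1844 -81.2
lid edge -100 2385 -80.6
lid edge 100 2400 -80.1
lid edge 125 1819 -80.7
lid edge 148 1973 -80.6
pull -1 [-30.2 -14.8]
pull 1 [-30.2 -14.4]
```

```bash
python3 - <<'E'
from h import *
stroke(1,4,-12); stroke(-1,4,-12)
E
python3 look.py pics/w7.png
```

```text
L True x -4.8 df [ 1.6 -0.8  1.3] f0 [ 0.6  1.1 -0.7] t 36.5
R True x -5.0 df [1.8 1.2 0.9] f0 [-0.3 -0.3 -0.1] t 38.9
40.275
lid edge -148 1855 -80.9
lid edge -125 1854 -80.8
lid edge -100 2394 -80.2
lid edge 100 2419 -80.3
lid edge 125 1833 -80.8
lid edge 148 1990 -80.7
pull -1 [-30.2 -14.7]
pull 1 [-30.1 -14.3]
```

View pics/w7.png

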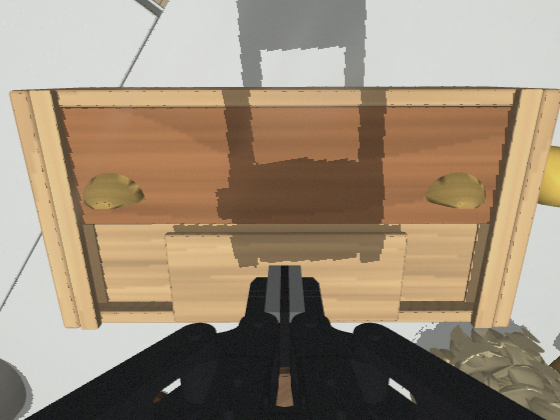

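The lid's front edge lies flush on the front wall at row 107 at both ends. Both pulls are at −15 mm, and the extra pushes met a firm stop with no movement. The gripper is clear, so I'm handing in.

```bash
python3 -c "
from plant import ctrl
print(ctrl.finish_job())"
```

```text
the job is handed in; nothing more can be done
None
```

The short jar was set upright in the gap, the lid was drawn shut against the front wall at both ends, and the job was handed in at about 40 s; the tall jar was not touched.

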